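Clear and close the parts washer

ROBOT

A 6-joint arm with a two-finger parallel gripper is mounted at the origin on the work surface. World frame = base frame: x ahead of the robot, y to its left, z up, the work surface at z = 0. Lengths are in m, angles in rad, forces in N, time in s.
With the tool pointing down it reaches from about 0.4 to 0.825 m from the base axis. Payload 7 kg.
Tool frame: the origin (TCP) lies at the centre of the arm's flange, where the gripper is bolted on; the fingertips stand 178 mm ahead of it and the grasp point (between the pads) lies arm.tcp_to_grasp ahead of it (arm.tcp_to_grasp is the distance from the TCP to the grasp point, in m); z points along the fingers, y is the direction in which the jaws open and shut (so a half turn about z gives the same grasp; the last joint's range is limited). The gripper opens to 88 mm and grips with 3 to 60 N. Pads are 19 mm wide; open, the fingers measure 130 mm over their backs; the gripper's body (78 mm by 193 mm) begins 47 mm behind the grasp point.
Start: joints at [-0.915, 0.359, 0.012, 0, -1.224, -0.288], TCP at [0.243, -0.63, 0.405] pointing down, gripper open.
Joint ranges: [-3.07, 3.07], [-1.43, 2.12], [-1.02, 1.25], [-3.03, 1.67], [-3.05, -0], [-3.03, 3.03]. Speed limits (rad/s): [2.39, 2.39, 3.01, 3.14, 3.14, 3.14].

INTERFACE

Orientations are given as [roll, pitch, yaw] about the fixed x, y, z axes, in that order (R = Rz(yaw) Ry(pitch) Rx(roll)).
In Python, from station import arm gives the robot as it stands.
- The arm moves only by the tool move_arm, never from a script. Its argument "deltas" is a list of rows, each a list of 6 numbers: the shift along the world's x, y, z in mm, then the turn, a rotation vector about the world's x, y, z in degrees. In form: [[tx, ty, tz, ax, ay, az], ...]. A call has exactly 5 rows; each row shifts and turns the commanded pose from where the row before left it; what a row does not reach is not made up. A row lasts 1/12 s, in which the tool goes at most 41.7 mm and 7.16 degrees, less where a joint would pass 70% of its speed; a pose out of reach is approached as far as the arm can. A call with a gripper value outside its range is refused whole. "claw" is the closure in counts, from 0 (fully open) to 255 (shut), set as the call begins (left out, the last holds). The fingers move at their own pace and stop on an object; "squeeze" is the grip in N (left out, the last holds). Time passes only in rows, so rows that do not move let the fingers close, or fill a call up. It gives the time, the measured TCP pose, the force and the opening at its end, in the units of the state.
- arm.get_state(): the state, without advancing time (a new reading comes with each control period).
- arm.grab_frame(name): name is "scene" or "top" or "wrist"; returns the picture (420x560x3 uint8, red, green, blue); there is no depth.
- arm.calibration(name): a dict with "intrinsics" (3x3 intrinsics, pixels), "k1" (the pictures are not rectified: a ray, as slopes to the right and down, at radius r is drawn at 1 + k1 r^2 times it, then the intrinsics apply), "T" (4x4, takes a point from camera to world coordinates); the wrist camera has in their place "mount" (4x4, takes a point from camera to tool coordinates, whose origin is the TCP and whose axes are the flange's). Camera axes: x right, y up, looking along -z (the intrinsics and any distortion apply to the point x, -y, -z); pixel columns grow to the right and rows downward; lengths in m; the calibration is good to about 2 mm. A picture is of the moment at which its call begins: read the wrist's pose just before it. calibration takes no time and is no camera call.
- arm.job_done(): hands the job in, once; it reports no verdict.
Trained networks look in the newest picture that a camera, given by its name, has taken for a name from the list of things; names that differ only in an ending like _2 or _b are one class to them, and where a whole thing is asked for, a point or a joint stands for the part that bears it (a point fixed in the world has none). Each returns a list of dicts, best first, with "score" (0 to 1); they miss things now and then, are a little off and sometimes report something else, mostly with a low value. They report only what shows in the picture. A call takes as long as a camera call. They do not tell look-alikes from the thing itself.
- arm.spot_in(thing, camera): "xy" ([column, row] in pixels, amid what is visible of it).
- arm.masks_of(thing, camera): "pixels" (420x560 bool, what is visible of it) and "xy" ([column, row] in pixels, amid what is visible of it).
- arm.spot_point(thing, camera): "xy" ([column, row] in pixels: a listed point, or the origin of a listed thing).
The state is a dict: "t": time; "q": joint angles; "qd": joint speeds; "joint_efforts": joint torques, N m; "eef_pos": TCP position; "ee_rot": TCP orientation; "force": force on the tool from outside, world axes, zero at the start; "moment": the same for the moment, N m; "width": finger opening in m.
Only numpy, scipy, OpenCV 4.12 (cv2) and the standard library are available. Lean on these libraries where they do the work, as an engineer would, in place of code of your own. Each camera call takes 0.05 s, during which the arm holds its last target. There are 200 camera calls.

TASK

Take the tall bottle and the squat jar out of the tub of the parts washer and set each down upright, without dropping or tipping it, inside the steel tray where the can stands; the steel bearing ring stays in the tub. Then lower the washer's hinged cover gently until it rests fully shut: it slams if it is let go half way. Leave the can, the screwdriver and the wooden block standing or lying where they are.

Things in the scene. Friction and masses are not known exactly. Their poses are not given: they have to be found in the camera images.
- tub: Grey steel tub of a bench-top parts washer, fixed to the bench, open at the top: 190 (x) by 300 (y) by 85 mm high, walls 5 mm, inner floor 30 mm above the bench. Origin at the centre of its underside; x points from the front (handle side when shut) to the hinge at the back, z up.
- lid (a joint): Hinge angle of the cover (rad): 0 = shut, resting on the rim; grows as it opens; 1.57 upright; stop at 1.7. Friction holds it above about 1.2; released below that it falls shut. Cover 0.4 kg.
- lid_hinge (a point): Middle of the cover's hinge line, which runs along the tub's y, at the tub's back rim (95 mm behind the tub's centre, 87 mm above the bench). The cover is a flat grey sheet 192 mm long from the hinge, 304 mm wide, 4 mm thick, centred on the hinge plane.
- lid_handle (a point): Middle of the steel bar handle on the cover's free edge, in the cover's plane, 228 mm from the hinge line and 36 mm (bar centre) beyond the edge. Round bar 12 mm thick, parallel to the hinge, with a leg at each end, 120 mm apart. Site axes turn with the cover: x from handle to hinge, y along the bar. Shut, the bar stands out in front of the tub, 87 mm above the bench.
- bottle: Tall white plastic bottle with black cap, 150 mm high: straight body 48 mm in diameter up to 108 mm, then a neck, cap 26 mm in diameter from 130 to 150 mm. Origin at the centre of its base, z up along it. About 0.2 kg.
- jar: Squat white plastic jar with black screw lid, 65 mm high, 58 mm in diameter all the way up. Origin at the centre of its base, z up. About 0.18 kg.
- bearing: Steel bearing ring lying flat in the tub: 60 mm outside, 32 mm hole, 16 mm high. Origin at the centre of its underside. Stays in the tub.
- tray: Steel tray fixed on the bench to one side of the washer, 250 (x) by 140 (y) mm, with a low rim: walls 4 mm thick, 14 mm high, floor 4 mm thick. Origin at the centre of its underside, x along its long side.
- can: Metal can standing in the tray near its +x end, 52 mm in diameter, 100 mm high, 0.25 kg; origin at the centre of its base. Leave it.
- vise: Small green bench vise, fixed, on the other side of the washer: about 165 (x) by 100 (y) by 105 mm high. Origin at the centre of its underside. An obstacle.
- block: Loose wooden offcut standing on the bench behind the vise, 45 (x) by 60 (y) by 100 mm high; origin at the centre of its underside. Leave it.
- screwdriver: Loose screwdriver lying on the bench in front of the washer, about 160 mm long along its x, 30 mm high at most. Leave it.
Mind the look-alikes: they are no part of the job. Several things have the shape of the bottle; the one meant has the colours described above. Of the things that look like the jar, the larger one is meant.

How it is judged:
By the outcome, as a careful person would: the job done as asked, in the order asked, and still so for the second after the job is handed in, with the robot touching nothing.
It also fails if it takes over 72 s, if anything falls off the work surface, if the arm or the gripper's body presses on something with over 40 N, if the wrist force passes 120 N, or if a joint passes its speed limit or range.

## Working session

There is one attempt and no reset: what is moved stays moved. The work goes in short steps, Python scripts to look and compute and a tool call to move; the robot and the scene stay as the last step left them, time stands still between calls to the robot, and variables do not carry over. Pictures are saved under pics/ and viewed, about 8 in all and at most 12, crops included, and the job is handed in when it is done.

Besides the shell and the picture viewer there is one more tool, called after ">>>" as a command line: name --pt "numbers of a row" for each row, then --argument value for the rest. move_arm: Moves the arm, as the interface text tells. Its arguments: {"type":"object","properties":{"deltas":{"type":"array","items":{"type":"array","items":{"type":"number"}}},"claw":{"type":"number"},"squeeze":{"type":"number"}},"required":["deltas"]}

```bash
ls; mkdir -p pics; cat > h.py <<'E'
import numpy as np, cv2
from station import arm
from scipy.spatial.transform import Rotation as R
def cam(name, st=None):
    c=arm.calibration(name); K=np.array(c["intrinsics"]); k1=c["k1"]
    if name=="wrist":
        st=st or arm.get_state(); T=np.eye(4); T[:3,:3]=R.from_euler('xyz',st["ee_rot"]).as_matrix(); T[:3,3]=st["eef_pos"]; T=T@np.array(c["mount"])
    else: T=np.array(c["T"])
    return K,k1,T
def ray(C,uv):
    K,k1,T=C; p=np.linalg.inv(K)@np.array([uv[0],uv[1],1.]); d=p[:2]; u=d.copy()
    for _ in range(20): u=d/(1+k1*(u@u))
    v=T[:3,:3]@np.array([u[0],-u[1],-1.]); return T[:3,3],v
def atz(C,uv,z):
    o,v=ray(C,uv); return o+v*(z-o[2])/v[2]
def proj(C,P):
    K,k1,T=C; p=np.linalg.inv(T)@np.append(P,1); s=np.array([p[0]/-p[2],-p[1]/-p[2]]); s=s*(1+k1*(s@s)); return (K@np.append(s,1))[:2]
def tri(rays):
    A=np.zeros((3,3));b=np.zeros(3)
    for o,v in rays:
        v=v/np.linalg.norm(v);M=np.eye(3)-np.outer(v,v);A+=M;b+=M@o
    return np.linalg.solve(A,b)
def save(name,fn):
    f=arm.grab_frame(name); cv2.imwrite(fn,cv2.cvtColor(f,cv2.COLOR_RGB2BGR)); return f
E
python3 - <<'E'
from h import *
np.set_printoptions(precision=3,suppress=True)
print(arm.get_state(), arm.tcp_to_grasp)
a=save("scene","pics/s0.png");b=save("top","pics/t0.png")
for n in("scene","top"):
    print(n,cam(n))
    for t in ("tub","bottle","jar","bearing","tray","can","vise","block","screwdriver","lid_handle","lid_hinge"):
        print(t,[(np.round(d["xy"]),round(d["score"],2)) for d in arm.spot_point(t,n)])
E
```

```text
pics
{'t': 0.0, 'q': array([-0.915,  0.359,  0.011, -0.   , -1.224, -0.288]), 'qd': array([ 0.   , -0.001,  0.001, -0.001,  0.001,  0.001]), 'joint_efforts': array([  0.   , -58.272,  29.306,   6.998,   0.007,  -0.   ]), 'eef_pos': array([ 0.243, -0.63 ,  0.404]), 'ee_rot': array([ 3.14 , -0.   , -2.774]), 'force': array([-0.517,  0.409,  0.064]), 'moment': array([ 0.008,  0.02 , -0.005]), 'width': 0.08812359361581291} 0.1593
scene (array([[469.119,   0.   , 280.984],
       [  0.   , 469.119, 205.545],
       [  0.   ,   0.   ,   1.   ]]), -0.006400657598913023, array([[-0.347, -0.849,  0.398,  0.981],
       [ 0.938, -0.312,  0.152,  0.169],
       [-0.005,  0.426,  0.905,  1.102],
       [ 0.   ,  0.   ,  0.   ,  1.   ]]))
tub [(array([286., 234.]), 0.74)]
bottle [(array([236., 165.]), 0.73), (array([254., 218.]), 0.71)]
jar [(array([282., 299.]), 0.86), (array([287., 220.]), 0.83), (array([272., 263.]), 0.6)]
bearing [(array([319., 239.]), 0.46)]
tray [(array([161., 175.]), 0.82)]
can [(array([145., 200.]), 0.83)]
vise [(array([419., 250.]), 0.88)]
block [(array([411., 290.]), 0.
[... 282 characters left out ...]
.   ,   1.   ]]), -0.0009729650014636676, array([[-0.02 ,  0.997, -0.068,  0.493],
       [-0.999, -0.018,  0.028,  0.025],
       [ 0.026,  0.069,  0.997,  1.097],
       [ 0.   ,  0.   ,  0.   ,  1.   ]]))
tub [(array([269., 214.]), 0.81)]
bottle [(array([306., 217.]), 0.68), (array([340., 263.]), 0.59)]
jar [(array([268., 220.]), 0.68), (array([249., 159.]), 0.58), (array([270., 212.]), 0.25)]
bearing [(array([233., 217.]), 0.76)]
tray [(array([409., 227.]), 0.89)]
can [(array([408., 200.]), 0.91)]
vise [(array([148., 250.]), 0.72)]
block [(array([151., 206.]), 0.64)]
screwdriver [(array([297., 289.]), 0.85)]
lid_handle [(array([268., 160.]), 0.64)]
lid_hinge [(array([267., 172.]), 0.79)]
```

View pics/s0.png

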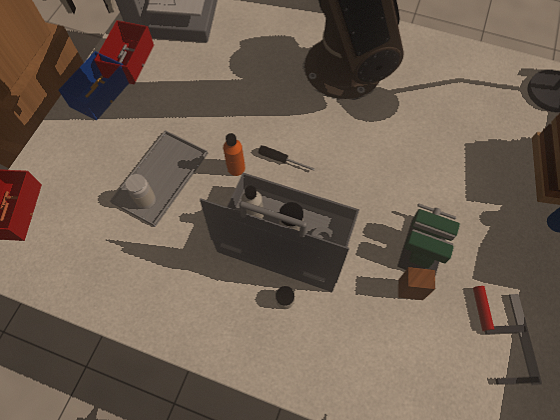

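View pics/t0.png

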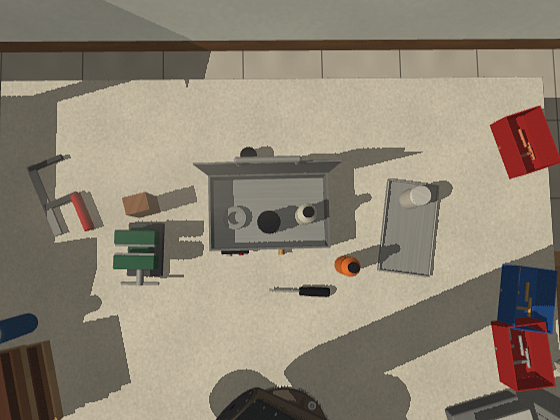

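Scene view: white bottle with black cap in the tub at (250,195), and jar in the tub at (290,212). The look-alikes are an orange bottle at (234,155) and a small jar behind the cover at (285,296). In the top view: bottle (306,213), jar (268,222), orange bottle (347,266), small jar (249,153), bearing (236,217), can (415,197). I choose the bottle and jar inside the tub. The cover is near upright.

```bash
python3 - <<'E'
from h import *
np.set_printoptions(precision=4,suppress=True)
S,T=cam("scene"),cam("top")
f=save("top","pics/t1.png")
cv2.imwrite("pics/crop.png",cv2.cvtColor(cv2.resize(f[140:310,190:450],None,fx=3,fy=3,interpolation=cv2.INTER_CUBIC),cv2.COLOR_RGB2BGR))
def p(n,a,b,z): print(n,"tri",tri([ray(S,a),ray(T,b)]),"top@z",atz(T,b,z),"scene@z",atz(S,a,z))
p("bottle",(254,218),(306,217),.03);p("jar",(287,220),(268,220),.03);p("can",(145,200),(408,200),.004)
p("tray",(161,175),(409,227),0);p("tub",(286,234),(269,214),0);p("hinge",(273,261),(267,172),.087);p("handle",(272,214),(268,160),.31)
p("block",(411,290),(151,206),0);p("screw",(288,161),(297,289),0.0);p("vise",(419,250),(148,250),0);p("orange",(236,165),(340,263),0);p("bearing",(319,239),(233,217),.03)
for n in("bottle","jar","tray","can","lid_handle","bearing"):
    for d in arm.masks_of(n,"top"):
        m=d["pixels"].astype(np.uint8); ys,xs=np.nonzero(m)
        print(n,round(d["score"],2),len(xs),cv2.minAreaRect(np.c_[xs,ys].astype(np.float32)))
E
```

```text
bottle tri [ 0.5617 -0.0688  0.0185] top@z [ 0.562  -0.0714  0.03  ] scene@z [ 0.5653 -0.0626  0.03  ]
jar tri [0.555  0.0249 0.0642] top@z [0.5559 0.0285 0.03  ] scene@z [0.542  0.0166 0.03  ]
can tri [ 0.6053 -0.3536  0.003 ] top@z [ 0.605  -0.3526  0.004 ] scene@z [ 0.6058 -0.3539  0.004 ]
tray tri [ 0.5304 -0.3448  0.0174] top@z [ 0.5317 -0.3536  0.    ] scene@z [ 0.5228 -0.35    0.    ]
tub tri [0.5728 0.0254 0.016 ] top@z [0.5739 0.0256 0.    ] scene@z [0.5668 0.0231 0.    ]
hinge tri [0.6722 0.0293 0.0892] top@z [0.6728 0.0287 0.087 ] scene@z [0.6714 0.0295 0.087 ]
handle tri [0.656  0.0261 0.3122] top@z [0.6567 0.0256 0.31  ] scene@z [0.655  0.0263 0.31  ]
block tri [ 0.5999  0.3477 -0.0024] top@z [0.601  0.3413 0.    ] scene@z [0.5988 0.3529 0.    ]
screw tri [ 0.3733 -0.0433  0.0147] top@z [ 0.372  -0.0454  0.    ] scene@z [ 0.3647 -0.0449  0.    ]
vise tri [ 0.484   0.3524 -0.0184] top@z [0.4836 0.3489 0.    ] scene@z [ 0.4929  0.3476 -0.    ]
orange tri [ 0.441  -0.1598  0.0329] top@z [ 0.4385 -0.1626  0.    ] scene@z [ 0.425  -0.1728  0.    ]
bearing tri [0.5662 0.1133 0
[... 504 characters left out ...]
n 0.86 557 ((414.75006103515625, 196.25001525878906), (20.55480194091797, 31.622774124145508), 71.56504821777344)
can 0.17 2184 ((267.0, 164.5), (19.0, 146.0), 90.0)
lid_handle 0.75 2042 ((267.5604248046875, 164.22088623046875), (17.75117301940918, 145.07530212402344), 88.72696685791016)
lid_handle 0.22 764 ((140.7705841064453, 204.21763610839844), (23.75388526916504, 35.685062408447266), 77.47119140625)
lid_handle 0.2 331 ((234.50003051757812, 216.5), (22.62741470336914, 22.62741470336914), 45.0)
bearing 0.65 319 ((234.50003051757812, 217.5), (21.21320343017578, 22.62741470336914), 45.0)
bearing 0.48 441 ((268.2500305175781, 221.25001525878906), (23.33452033996582, 22.62741470336914), 45.0)
```

View pics/crop.png

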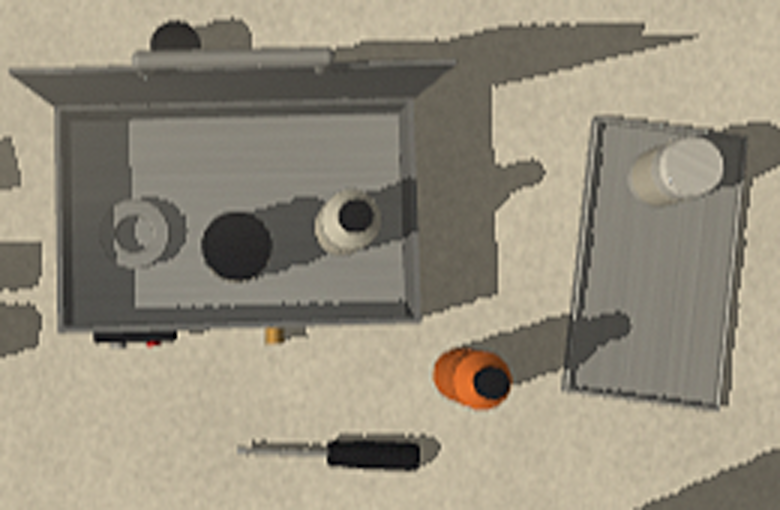

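Close crop confirms the choice: white bottle with black cap at (308,212) full-frame and the larger black-lidded jar at (269,222). The tray corners and tub rim are also clear.

```bash
python3 - <<'E'
from h import *
np.set_printoptions(precision=4,suppress=True)
T=cam("top")
c=lambda x,y:(190+(x+.5)/3-.5,140+(y+.5)/3-.5)
print("cap",atz(T,c(355,216),.18),"jar",atz(T,c(237,246),.095),"can top",atz(T,c(692,168),.1),"orange cap",atz(T,c(492,383),.15))
for n,z,L in(("tray",.014,[(597,116),(747,135),(563,390),(722,408)]),("tub",.085,[(57,106),(415,98),(60,332),(418,321)]),("bar",.314,[(135,59),(330,59)])):
    P=np.array([atz(T,c(*p),z) for p in L]);print(n,P,P.mean(0))
E
```

```text
cap [ 0.5643 -0.0626  0.18  ] jar [0.548  0.0268 0.095 ] can top [ 0.6054 -0.3507  0.1   ] orange cap [ 0.4353 -0.1685  0.15  ]
tray [[ 0.6636 -0.2989  0.014 ]
 [ 0.6442 -0.4345  0.014 ]
 [ 0.4195 -0.2593  0.014 ]
 [ 0.4006 -0.4007  0.014 ]] [ 0.532  -0.3484  0.014 ]
tub [[ 0.6678  0.1742  0.085 ]
 [ 0.67   -0.1245  0.085 ]
 [ 0.4805  0.1732  0.085 ]
 [ 0.4836 -0.1219  0.085 ]] [0.5755 0.0253 0.085 ]
bar [[ 0.6581  0.0901  0.314 ]
 [ 0.6563 -0.036   0.314 ]] [0.6572 0.027  0.314 ]
```

>>> move_arm --pt "32 40 0 0 0 -4" --pt "32 40 0 0 0 -4" --pt "32 40 0 0 0 -4" --pt "32 40 0 0 0 -4" --pt "32 40 0 0 0 -5" --claw 0 --squeeze 20

```text
t: 1.97
eef_pos: [0.3736, -0.4656, 0.4048]
ee_rot: [-3.141, 0.0, 3.139]
force: [1.6, -0.5, 0.6]
width: 0.0876
```

>>> move_arm --pt "22 40 0 0 0 0" --pt "22 40 0 0 0 0" --pt "22 40 0 0 0 0" --pt "22 40 0 0 0 0" --pt "22 40 0 0 0 0"

```text
t: 2.38
eef_pos: [0.4738, -0.2827, 0.4051]
ee_rot: [-3.141, 0.001, -3.14]
force: [1.2, -0.1, -0.1]
width: 0.0874
```

>>> move_arm --pt "15 36 0 0 0 0" --pt "15 36 0 0 0 0" --pt "15 36 0 0 0 0" --pt "0 0 0 0 0 0" --pt "0 0 0 0 0 0"

```text
t: 2.8
eef_pos: [0.519, -0.1747, 0.4048]
ee_rot: [3.142, 0.0, -3.136]
force: [-1.0, 0.3, -0.8]
width: 0.0872
```

```bash
python3 - <<'E'
from h import *
np.set_printoptions(precision=4,suppress=True)
st=arm.get_state();print(st["eef_pos"],st["ee_rot"]);C=cam("wrist",st)
f=save("wrist","pics/w0.png")
for p in([.5643,-.0626,.18],[.548,.0268,.095]):print(proj(C,p))
for n in("bottle","jar"):
    for d in arm.masks_of(n,"wrist"):
        ys,xs=np.nonzero(d["pixels"]);print(n,d["score"],d["xy"],xs.min(),xs.max(),ys.min(),ys.max())
E
```

```text
[ 0.519  -0.1747  0.4048] [ 3.1416  0.0004 -3.1365]
[449.3712 296.7292]
[510.8619 226.8634]
bottle 0.89 [288.2, 89.4] 257 321 54 121
bottle 0.78 [407.5, 236.8] 363 455 197 291
jar 0.95 [496.5, 216.2] 446 547 177 255
```

View pics/w0.png

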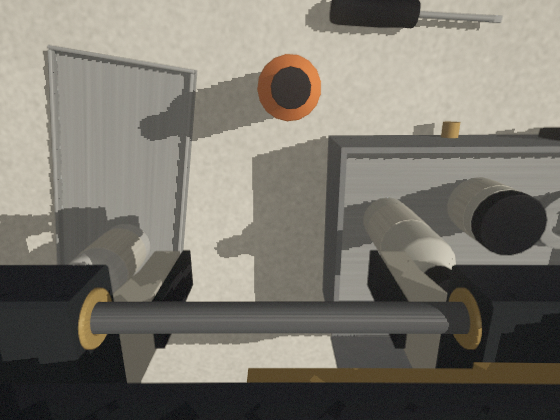

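Wrist view: jar lid at about (508,223), which agrees with my projection to about 3 mm. The bottle cap at (440,280) is partly hidden by the finger. Moving over the bottle, then down.

>>> move_arm --pt "11 28 0 0 0 0" --pt "11 28 0 0 0 0" --pt "11 28 0 0 0 0" --pt "11 27 0 0 0 0" --pt "0 0 0 0 0 0"

```text
t: 3.37
eef_pos: [0.5636, -0.0639, 0.4045]
ee_rot: [3.141, 0.001, -3.14]
force: [1.3, 0.8, -0.1]
width: 0.0875
```

>>> move_arm --pt "0 0 0 0 0 0" --pt "0 0 0 0 0 0" --pt "0 0 0 0 0 0" --pt "0 0 -10 0 0 0" --pt "0 0 -10 0 0 0"

```text
t: 3.78
eef_pos: [0.562, -0.0666, 0.3844]
ee_rot: [3.141, 0.001, 3.141]
force: [-0.2, -0.6, -1.2]
width: 0.088
```

```bash
python3 - <<'E'
from h import *
np.set_printoptions(precision=4,suppress=True)
st=arm.get_state();print(st["eef_pos"],st["ee_rot"]);C=cam("wrist",st)
f=save("wrist","pics/w1.png")
print(proj(C,[.5643,-.0626,.18]),proj(C,[.5643,-.0626,.138]),proj(C,[.548,.0268,.095]))
E
```

```text
[ 0.562  -0.0666  0.3844] [3.1412 0.0013 3.1414]
[286.285  249.2471] [285.1282 222.8051] [398.8355 183.5659]
```

View pics/w1.png

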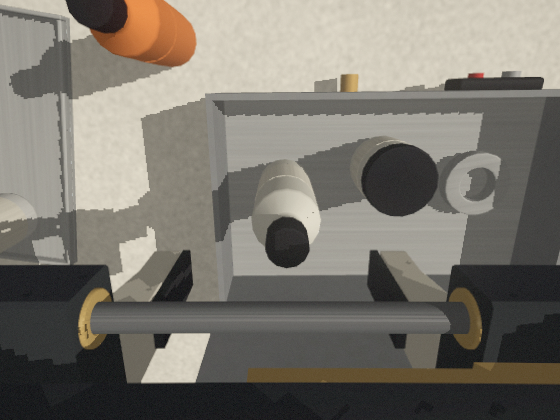

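Cap top at (287,243) against a prediction of (286,249), so the bottle is at about (0.561, -0.062). Jar lid is at (400,180). Centring and descending.

>>> move_arm --pt "0 4 -20 0 0 0" --pt "0 0 -20 0 0 0" --pt "0 0 -20 0 0 0" --pt "0 0 -15 0 0 0" --pt "0 0 -10 0 0 0"

```text
t: 4.25
eef_pos: [0.5613, -0.062, 0.2972]
ee_rot: [-3.141, -0.003, -3.141]
force: [-0.4, 0.1, 0.3]
width: 0.0876
```

>>> move_arm --pt "0 0 0 0 0 0" --pt "0 0 0 0 0 0" --pt "0 0 0 0 0 0" --pt "0 0 0 0 0 0" --pt "0 0 0 0 0 0" --claw 255 --squeeze 20

```text
t: 4.67
eef_pos: [0.5625, -0.0616, 0.3007]
ee_rot: [3.141, 0.002, -3.14]
force: [0.5, -1.1, -0.3]
width: 0.0601
```

>>> move_arm --pt "0 0 0 0 0 0" --pt "0 0 0 0 0 0" --pt "0 0 0 0 0 0" --pt "0 0 0 0 0 0" --pt "0 0 0 0 0 0"

```text
t: 5.08
eef_pos: [0.5625, -0.0616, 0.3002]
ee_rot: [-3.141, 0.001, -3.14]
force: [-0.1, -0.7, 4.0]
width: 0.0474
```

>>> move_arm --pt "0 0 0 0 0 0" --pt "0 0 4 0 0 0" --pt "0 0 6 0 0 0" --pt "0 0 6 0 0 0" --pt "0 0 6 0 0 0"

```text
t: 5.5
eef_pos: [0.5621, -0.0616, 0.322]
ee_rot: [3.142, -0.001, -3.14]
force: [0.4, -0.8, -2.3]
width: 0.0476
```

>>> move_arm --pt "0 0 12 0 0 0" --pt "0 0 18 0 0 0" --pt "0 0 20 0 0 0" --pt "0 0 20 0 0 0" --pt "0 -6 10 0 0 0"

```text
t: 5.92
eef_pos: [0.5626, -0.0673, 0.4047]
ee_rot: [3.141, 0.003, -3.139]
force: [0.5, -0.5, -0.1]
width: 0.0473
```

>>> move_arm --pt "-2 -14 0 0 0 0" --pt "-3 -20 0 0 0 0" --pt "-4 -25 0 0 0 0" --pt "-4 -28 0 0 0 0" --pt "-4 -28 0 0 0 0"

```text
t: 6.33
eef_pos: [0.5443, -0.1843, 0.4006]
ee_rot: [3.141, -0.002, -3.14]
force: [0.3, -0.3, -1.0]
width: 0.0474
```

>>> move_arm --pt "-4 -28 0 0 0 0" --pt "-4 -28 0 0 0 0" --pt "-4 -28 0 0 0 0" --pt "-4 -28 0 0 0 0" --pt "-2 -22 0 0 0 0"

```text
t: 6.75
eef_pos: [0.5258, -0.3192, 0.4004]
ee_rot: [3.141, -0.002, -3.141]
force: [0.4, 0.8, -2.1]
width: 0.0476
```

>>> move_arm --pt "-2 -20 0 0 0 0" --pt "0 -10 0 0 0 0" --pt "0 0 0 0 0 0" --pt "0 0 0 0 0 0" --pt "0 0 0 0 0 0"

```text
t: 7.17
eef_pos: [0.525, -0.3464, 0.401]
ee_rot: [3.141, -0.001, -3.14]
force: [-0.0, 0.7, -1.8]
width: 0.0475
```

Verify the bottle is still held upright while the arm is over the tray.

```bash
python3 - <<'E'
from h import *
a=save("scene","pics/s1.png");b=save("top","pics/t2.png")
g=lambda f:cv2.resize(f,None,fx=2,fy=2,interpolation=cv2.INTER_CUBIC)
cv2.imwrite("pics/c2.png",cv2.cvtColor(np.hstack([g(a[60:260,60:260]),g(b[130:330,330:530])]),cv2.COLOR_RGB2BGR))
E
```

```text
(no output)
```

View pics/c2.png

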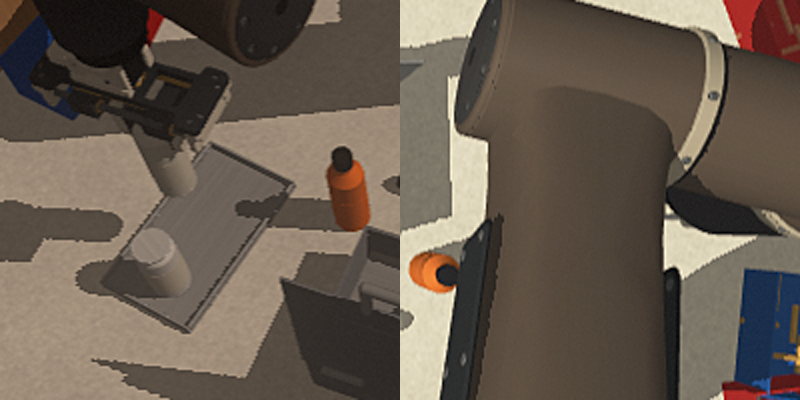

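>>> move_arm --pt "0 0 -14 0 0 0" --pt "0 0 -22 0 0 0" --pt "0 0 -25 0 0 0" --pt "0 0 -22 0 0 0" --pt "0 0 -15 0 0 0"

```text
t: 7.68
eef_pos: [0.5249, -0.3454, 0.3017]
ee_rot: [3.141, -0.001, -3.139]
force: [-0.5, -0.5, -2.0]
width: 0.0473
```

>>> move_arm --pt "0 0 -10 0 0 0" --pt "0 0 -6 0 0 0" --pt "0 0 -4 0 0 0" --pt "0 0 -2 0 0 0" --pt "0 0 0 0 0 0"

```text
t: 8.1
eef_pos: [0.5255, -0.3466, 0.2821]
ee_rot: [-3.141, 0.001, -3.14]
force: [0.2, 0.5, -1.8]
width: 0.0475
```

The picture shows the bottle hanging upright over the tray middle (crop 165,170), with the can undisturbed. Lowering the last millimetres.

>>> move_arm --pt "0 0 -2 0 0 0" --pt "0 0 -2 0 0 0" --pt "0 0 -1 0 0 0" --pt "0 0 -1 0 0 0" --pt "0 0 0 0 0 0"

```text
t: 8.52
eef_pos: [0.5252, -0.3466, 0.2756]
ee_rot: [3.142, -0.0, -3.14]
force: [-0.4, 0.2, -2.3]
width: 0.0472
```

>>> move_arm --pt "0 0 -1 0 0 0" --pt "0 0 -1 0 0 0" --pt "0 0 0 0 0 0" --pt "0 0 0 0 0 0" --pt "0 0 0 0 0 0"

```text
t: 8.93
eef_pos: [0.5254, -0.3467, 0.2742]
ee_rot: [-3.141, 0.001, -3.14]
force: [-0.6, 0.1, 3.5]
width: 0.0472
```

>>> move_arm --pt "0 0 0 0 0 0" --pt "0 0 0 0 0 0" --pt "0 0 0 0 0 0" --pt "0 0 0 0 0 0" --pt "0 0 0 0 0 0" --claw 0

```text
t: 9.35
eef_pos: [0.5252, -0.3466, 0.2734]
ee_rot: [3.141, -0.0, -3.14]
force: [-0.8, 0.9, 0.7]
width: 0.0747
```

>>> move_arm --pt "0 0 0 0 0 0" --pt "0 0 4 0 0 0" --pt "0 0 15 0 0 0" --pt "0 0 30 0 0 0" --pt "0 0 35 0 0 0"

```text
t: 9.77
eef_pos: [0.5246, -0.3464, 0.3569]
ee_rot: [3.14, -0.004, -3.14]
force: [0.6, -0.4, 0.0]
width: 0.0878
```

>>> move_arm --pt "0 0 26 0 0 0" --pt "2 36 0 0 0 0" --pt "2 40 0 0 0 0" --pt "2 40 0 0 0 0" --pt "2 40 0 0 0 0"

```text
t: 10.18
eef_pos: [0.5328, -0.1893, 0.3842]
ee_rot: [3.142, 0.001, -3.141]
force: [1.2, 1.1, 0.6]
width: 0.0875
```

>>> move_arm --pt "2 40 0 0 0 0" --pt "2 40 0 0 0 0" --pt "2 40 0 0 0 0" --pt "2 40 0 0 0 0" --pt "0 0 0 0 0 0"

```text
t: 10.6
eef_pos: [0.5415, -0.0254, 0.3844]
ee_rot: [3.141, 0.002, -3.136]
force: [0.2, -0.9, 0.1]
width: 0.0878
```

>>> move_arm --pt "3 22 -10 0 0 0" --pt "0 22 -10 0 0 0" --pt "0 8 -10 0 0 0" --pt "0 0 0 0 0 0" --pt "0 0 0 0 0 0"

```text
t: 11.02
eef_pos: [0.5441, 0.0214, 0.3533]
ee_rot: [-3.141, -0.001, -3.139]
force: [-0.3, -0.0, 0.7]
width: 0.0876
```

```bash
python3 - <<'E'
from h import *
np.set_printoptions(precision=4,suppress=True)
st=arm.get_state();print(st["eef_pos"],st["ee_rot"]);C=cam("wrist",st)
f=save("wrist","pics/w2.png"); r=[proj(C,[.545,.027,.095])]
for d in arm.masks_of("jar","wrist"):
    m=d["pixels"]; dark=m&(f.max(2)<60); ys,xs=np.nonzero(dark)
    if len(xs)>50: (c,rad)=cv2.minEnclosingCircle(np.c_[xs,ys].astype(np.float32)); print(d["score"],c,rad,atz(C,c,.095),r)
b=save("top","pics/t3.png")
for n in("bottle","can","jar"): print(n,[(d["xy"],round(d["score"],2)) for d in arm.spot_in(n,"top")])
cv2.imwrite("pics/c3.png",cv2.cvtColor(np.hstack([f,b]),cv2.COLOR_RGB2BGR)[:,:] if 0 else cv2.cvtColor(cv2.resize(np.hstack([f,b]),None,fx=.7,fy=.7,interpolation=cv2.INTER_AREA),cv2.COLOR_RGB2BGR))
E
```

```text
[0.5441 0.0214 0.3533] [-3.141  -0.0012 -3.1392]
0.87 (289.9903564453125, 214.5382080078125) 39.71697235107422 [0.544  0.0288 0.095 ] [array([287.4656, 215.8355])]
bottle [([345.5, 262.9], 0.96), ([421.7, 227.3], 0.85)]
can [([415.8, 197.0], 0.73)]
jar [([247.0, 149.5], 0.55)]
```

View pics/c3.png

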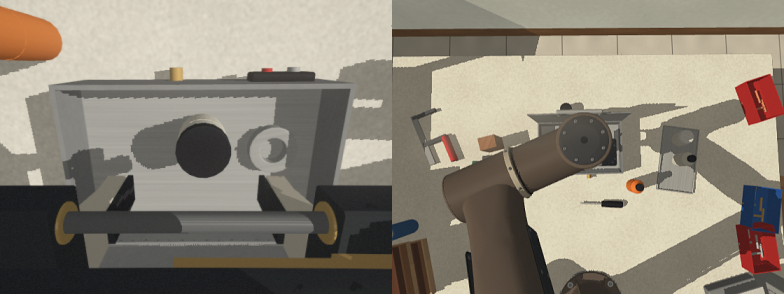

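Wrist view: jar lid at (290,214), which puts it at about (0.544, 0.028). Top view: the white bottle stands in the tray next to the can. Picking the jar.

>>> move_arm --pt "0 6 -15 0 0 0" --pt "0 0 -22 0 0 0" --pt "0 0 -25 0 0 0" --pt "0 0 -22 0 0 0" --pt "0 0 -15 0 0 0"

```text
t: 11.73
eef_pos: [0.5437, 0.0268, 0.253]
ee_rot: [-3.141, -0.001, -3.141]
force: [-0.1, 0.2, 0.3]
width: 0.0875
```

>>> move_arm --pt "0 0 -10 0 0 0" --pt "0 0 -6 0 0 0" --pt "0 0 -4 0 0 0" --pt "0 0 0 0 0 0" --pt "0 0 0 0 0 0"

```text
t: 12.15
eef_pos: [0.5446, 0.0274, 0.2353]
ee_rot: [3.141, 0.001, -3.14]
force: [0.4, 0.8, 0.3]
width: 0.0876
```

>>> move_arm --pt "0 0 0 0 0 0" --pt "0 0 0 0 0 0" --pt "0 0 0 0 0 0" --pt "0 0 0 0 0 0" --pt "0 0 0 0 0 0" --claw 255 --squeeze 20

```text
t: 12.57
eef_pos: [0.5443, 0.0275, 0.235]
ee_rot: [3.141, 0.001, -3.14]
force: [0.1, 0.0, 1.5]
width: 0.0601
```

>>> move_arm --pt "0 0 0 0 0 0" --pt "0 0 0 0 0 0" --pt "0 0 0 0 0 0" --pt "0 0 0 0 0 0" --pt "0 0 0 0 0 0"

```text
t: 12.98
eef_pos: [0.5443, 0.0275, 0.2349]
ee_rot: [3.141, 0.0, -3.14]
force: [-0.8, 1.2, 4.5]
width: 0.0578
```

>>> move_arm --pt "0 0 4 0 0 0" --pt "0 0 10 0 0 0" --pt "0 0 18 0 0 0" --pt "0 0 24 0 0 0" --pt "0 0 28 0 0 0"

```text
t: 13.4
eef_pos: [0.5436, 0.0271, 0.319]
ee_rot: [-3.141, -0.003, -3.141]
force: [0.4, 0.3, -0.8]
width: 0.0579
```

>>> move_arm --pt "0 0 28 0 0 0" --pt "0 0 24 0 0 0" --pt "0 0 14 0 0 0" --pt "0 -8 0 0 0 0" --pt "0 -15 0 0 0 0"

```text
t: 13.82
eef_pos: [0.5441, 0.0047, 0.3859]
ee_rot: [3.141, 0.002, -3.139]
force: [0.1, 0.1, -1.6]
width: 0.0577
```

>>> move_arm --pt "-4 -24 0 0 0 0" --pt "-8 -30 0 0 0 0" --pt "-8 -30 0 0 0 0" --pt "-8 -30 0 0 0 0" --pt "-8 -30 0 0 0 0"

```text
t: 14.23
eef_pos: [0.5071, -0.1412, 0.3841]
ee_rot: [3.141, -0.001, -3.14]
force: [0.5, -0.0, -1.1]
width: 0.0579
```

>>> move_arm --pt "-8 -30 0 0 0 0" --pt "-8 -30 0 0 0 0" --pt "-8 -30 0 0 0 0" --pt "-8 -30 0 0 0 0" --pt "-8 -30 0 0 0 0"

```text
t: 14.65
eef_pos: [0.4669, -0.2912, 0.3841]
ee_rot: [3.141, -0.001, -3.141]
force: [0.3, -0.3, -1.2]
width: 0.0578
```

>>> move_arm --pt "-8 -24 0 0 0 0" --pt "-6 -14 0 0 0 0" --pt "-4 -8 0 0 0 0" --pt "0 0 0 0 0 0" --pt "0 0 0 0 0 0"

```text
t: 15.07
eef_pos: [0.4498, -0.3357, 0.3842]
ee_rot: [3.141, -0.001, -3.141]
force: [0.0, 0.0, -1.5]
width: 0.0577
```

```bash
python3 - <<'E'
from h import *
np.set_printoptions(precision=4,suppress=True)
st=arm.get_state();print(st["eef_pos"],st["ee_rot"],st["force"])
a=save("scene","pics/s2.png");w=save("wrist","pics/w3.png")
C=cam("wrist",st);print("tray corners proj",[proj(C,p).round() for p in([.4195,-.2593,.014],[.4006,-.4007,.014])])
g=lambda f:cv2.resize(f,(400,400),interpolation=cv2.INTER_CUBIC)
cv2.imwrite("pics/c4.png",cv2.cvtColor(np.hstack([g(a[60:260,60:260]),cv2.resize(w,(400,400))]),cv2.COLOR_RGB2BGR))
E
```

```text
[ 0.4498 -0.3357  0.3842] [ 3.1411 -0.0008 -3.1415] [ 0.0388  0.0087 -1.4989]
tray corners proj [array([357., 148.]), array([212., 128.])]
```

View pics/c4.png

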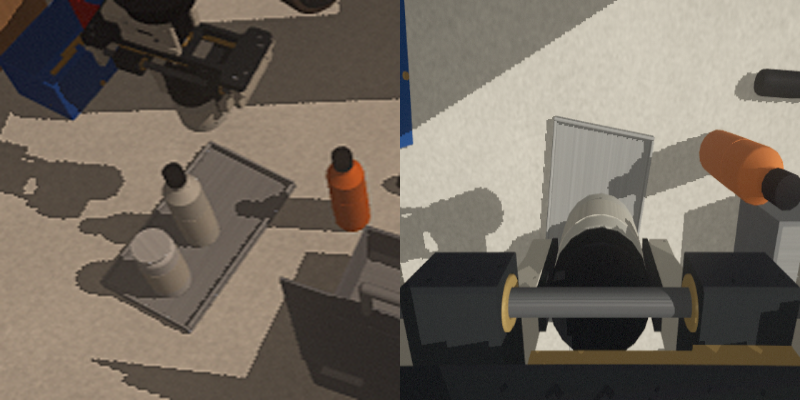

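Left: the bottle stands upright in the tray by the can. Right: jar held level, tray end corners at about (354,144) and (215,122) in wrist pixels, matching my map. Lowering the jar.

>>> move_arm --pt "0 0 -15 0 0 0" --pt "0 0 -24 0 0 0" --pt "0 0 -28 0 0 0" --pt "0 0 -28 0 0 0" --pt "0 0 -24 0 0 0"

```text
t: 15.58
eef_pos: [0.4504, -0.3345, 0.2643]
ee_rot: [3.141, 0.0, -3.139]
force: [0.6, 0.6, -0.6]
width: 0.0574
```

>>> move_arm --pt "0 0 -20 0 0 0" --pt "0 0 -14 0 0 0" --pt "0 0 -9 0 0 0" --pt "0 0 -6 0 0 0" --pt "0 0 0 0 0 0"

```text
t: 16.0
eef_pos: [0.4504, -0.335, 0.2159]
ee_rot: [3.141, -0.001, -3.139]
force: [0.2, -0.3, -1.2]
width: 0.0576
```

>>> move_arm --pt "0 0 -2 0 0 0" --pt "0 0 -1 0 0 0" --pt "0 0 -1 0 0 0" --pt "0 0 -1 0 0 0" --pt "0 0 0 0 0 0"

```text
t: 16.42
eef_pos: [0.4502, -0.3357, 0.212]
ee_rot: [-3.141, 0.001, -3.14]
force: [-0.7, 0.4, -2.1]
width: 0.0575
```

>>> move_arm --pt "0 0 -1 0 0 0" --pt "0 0 -1 0 0 0" --pt "0 0 -1 0 0 0" --pt "0 0 0 0 0 0" --pt "0 0 0 0 0 0"

```text
t: 16.83
eef_pos: [0.4503, -0.3357, 0.2089]
ee_rot: [-3.141, 0.0, -3.14]
force: [-0.1, 0.7, 2.9]
width: 0.0578
```

>>> move_arm --pt "0 0 0 0 0 0" --pt "0 0 0 0 0 0" --pt "0 0 0 0 0 0" --pt "0 0 0 0 0 0" --pt "0 0 0 0 0 0" --claw 0

```text
t: 17.25
eef_pos: [0.4503, -0.3356, 0.2086]
ee_rot: [-3.142, 0.0, -3.14]
force: [-0.2, 0.0, -0.3]
width: 0.0846
```

>>> move_arm --pt "0 0 0 0 0 0" --pt "0 0 4 0 0 0" --pt "0 0 15 0 0 0" --pt "0 0 30 0 0 0" --pt "0 0 35 0 0 0"

```text
t: 17.67
eef_pos: [0.4495, -0.3353, 0.2921]
ee_rot: [3.14, -0.004, -3.14]
force: [1.4, -0.8, 0.7]
width: 0.0878
```

>>> move_arm --pt "0 0 40 0 0 0" --pt "0 0 40 0 0 0" --pt "0 0 40 0 0 0" --pt "0 15 30 0 0 6" --pt "0 30 20 0 0 6" --claw 110

```text
t: 18.08
eef_pos: [0.4502, -0.2919, 0.4666]
ee_rot: [-3.139, 0.003, -2.929]
force: [1.0, 0.9, 0.5]
width: 0.0598
```

>>> move_arm --pt "10 30 15 0 0 6" --pt "15 30 15 0 0 6" --pt "15 30 15 0 0 6" --pt "15 30 10 0 0 6" --pt "15 30 10 0 0 6"

```text
t: 18.5
eef_pos: [0.5201, -0.1391, 0.5292]
ee_rot: [-3.141, 0.001, -2.402]
force: [1.2, -1.0, -0.5]
width: 0.0503
```

>>> move_arm --pt "15 30 0 0 0 6" --pt "15 30 0 0 0 6" --pt "15 30 0 0 0 6" --pt "15 20 0 0 0 6" --pt "10 10 0 0 0 6"

```text
t: 18.92
eef_pos: [0.591, -0.0181, 0.5276]
ee_rot: [3.141, 0.0, -1.876]
force: [1.5, -0.0, 0.5]
width: 0.05
```

>>> move_arm --pt "10 10 0 0 0 6" --pt "0 0 0 0 0 6" --pt "0 0 0 0 0 6" --pt "0 0 0 0 0 0" --pt "0 0 0 0 0 0"

```text
t: 19.33
eef_pos: [0.6, -0.0106, 0.5278]
ee_rot: [3.142, 0.0, -1.573]
force: [-0.0, -0.2, -0.1]
width: 0.0499
```

```bash
python3 - <<'E'
from h import *
np.set_printoptions(precision=4,suppress=True)
st=arm.get_state();print(st["eef_pos"],st["ee_rot"],st["force"],st["q"])
w=save("wrist","pics/w4.png");C=cam("wrist",st)
for p in([.6581,.0901,.314],[.6563,-.036,.314],[.656,.026,.314]):print(proj(C,p))
print([(d["xy"],d["score"]) for d in arm.spot_point("lid_handle","wrist")])
E
```

```text
[ 0.6    -0.0106  0.5278] [ 3.1415  0.     -1.5727] [-0.0232 -0.2052 -0.1069] [ 0.3076  0.1827  0.0473 -0.     -1.4353 -0.3095]
[194.0383 376.5601]
[180.6221 198.1269]
[189.8017 293.4505]
[]
```

View pics/w4.png

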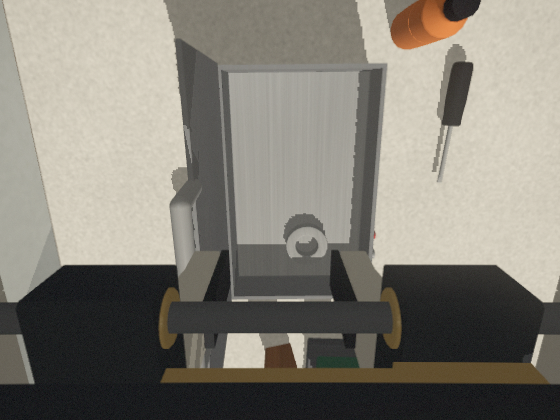

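Wrist view: the handle bar's end shows at (183,195), running down at column ~183, within 2 mm of prediction. The tub now holds only the bearing at (306,243). Moving over the bar and down.

>>> move_arm --pt "15 10 0 0 0 0" --pt "15 10 0 0 0 0" --pt "15 10 0 0 0 0" --pt "12 7 0 0 0 0" --pt "0 0 0 0 0 0"

```text
t: 19.85
eef_pos: [0.6588, 0.0274, 0.5265]
ee_rot: [3.14, -0.0, -1.572]
force: [0.3, 0.1, -0.4]
width: 0.0497
```

>>> move_arm --pt "0 0 -10 0 0 0" --pt "0 0 -12 0 0 0" --pt "0 0 -12 0 0 0" --pt "0 0 -8 0 0 0" --pt "0 0 -5 0 0 0"

```text
t: 20.27
eef_pos: [0.6565, 0.0259, 0.4794]
ee_rot: [3.14, -0.0, -1.571]
force: [-0.2, -0.3, -0.2]
width: 0.0501
```

>>> move_arm --pt "0 0 0 0 0 0" --pt "0 0 0 0 0 0" --pt "0 0 0 0 0 0" --pt "0 0 0 0 0 0" --pt "0 0 0 0 0 0" --claw 255 --squeeze 12

```text
t: 20.68
eef_pos: [0.6573, 0.0264, 0.4813]
ee_rot: [-3.141, 0.0, -1.57]
force: [0.8, 0.1, -0.9]
width: 0.0222
```

>>> move_arm --pt "0 0 0 0 0 0" --pt "0 0 0 0 0 0" --pt "0 0 0 0 0 0" --pt "0 0 0 0 0 0" --pt "0 0 0 0 0 0"

```text
t: 21.1
eef_pos: [0.6572, 0.0264, 0.4809]
ee_rot: [-3.141, 0.0, -1.569]
force: [-0.6, 0.7, 2.2]
width: 0.0115
```

>>> move_arm --pt "-10 0 -1 0 0 0" --pt "-15 0 -2 0 0 0" --pt "-11 0 -2 0 0 0" --pt "-11 0 -3 0 0 0" --pt "0 0 0 0 0 0"

```text
t: 21.52
eef_pos: [0.6087, 0.0262, 0.4726]
ee_rot: [3.141, 0.0, -1.57]
force: [-1.3, -0.3, -0.9]
width: 0.0115
```

>>> move_arm --pt "-9 0 -3 0 0 0" --pt "-9 0 -3 0 0 0" --pt "-8 0 -3 0 0 0" --pt "-8 0 -4 0 0 0" --pt "-8 0 -4 0 0 0"

```text
t: 21.93
eef_pos: [0.5675, 0.0261, 0.4556]
ee_rot: [3.142, -0.001, -1.57]
force: [-1.8, -2.1, 3.6]
width: 0.0112
```

>>> move_arm --pt "-8 0 -4 0 0 0" --pt "-8 0 -4 0 0 0" --pt "-8 0 -5 0 0 0" --pt "-7 0 -6 0 0 0" --pt "-7 0 -6 0 0 0"

```text
t: 22.35
eef_pos: [0.5288, 0.0261, 0.4304]
ee_rot: [3.14, -0.001, -1.569]
force: [-7.1, -3.0, 8.6]
width: 0.0113
```

>>> move_arm --pt "-8 0 -4 0 0 0" --pt "-7 0 -6 0 0 0" --pt "-7 0 -6 0 0 0" --pt "-6 0 -7 0 0 0" --pt "-6 0 -7 0 0 0"

```text
t: 22.77
eef_pos: [0.4955, 0.0261, 0.3996]
ee_rot: [3.141, -0.001, -1.57]
force: [1.1, -5.1, -1.1]
width: 0.0117
```

>>> move_arm --pt "-6 -1 -7 0 0 0" --pt "-5 0 -7 0 0 0" --pt "-5 0 -8 0 0 0" --pt "-5 0 -8 0 0 0" --pt "-5 0 -8 0 0 0"

```text
t: 23.18
eef_pos: [0.4697, 0.0256, 0.3618]
ee_rot: [-3.141, 0.0, -1.569]
force: [1.0, -0.0, -0.5]
width: 0.0117
```

>>> move_arm --pt "-4 0 -6 0 0 0" --pt "-4 0 -6 0 0 0" --pt "-3 0 -6 0 0 0" --pt "0 0 0 0 0 0" --pt "0 0 0 0 0 0"

```text
t: 23.6
eef_pos: [0.4602, 0.0256, 0.3445]
ee_rot: [-3.139, 0.0, -1.569]
force: [7.5, -2.9, -6.1]
width: 0.011
```

>>> move_arm --pt "-1 0 -6 0 0 0" --pt "-2 0 -6 0 0 0" --pt "-2 0 -6 0 0 0" --pt "-2 0 -6 0 0 0" --pt "0 0 0 0 0 0"

```text
t: 24.02
eef_pos: [0.4517, 0.0255, 0.3193]
ee_rot: [3.141, 0.0, -1.569]
force: [0.6, 2.8, -2.6]
width: 0.0113
```

>>> move_arm --pt "-2 0 -6 0 0 0" --pt "-1 0 -6 0 0 0" --pt "-1 0 -5 0 0 0" --pt "-1 0 -5 0 0 0" --pt "0 0 0 0 0 0"

```text
t: 24.43
eef_pos: [0.4465, 0.0254, 0.2973]
ee_rot: [3.14, -0.0, -1.57]
force: [-3.8, 4.8, -0.9]
width: 0.0114
```

>>> move_arm --pt "-1 1 -5 0 0 0" --pt "-1 0 -5 0 0 0" --pt "-1 0 -5 0 0 0" --pt "-1 0 -5 0 0 0" --pt "0 0 0 0 0 0"

```text
t: 24.85
eef_pos: [0.4431, 0.0259, 0.2777]
ee_rot: [3.141, -0.001, -1.57]
force: [0.7, -6.6, -2.6]
width: 0.0117
```

>>> move_arm --pt "-1 0 -4 0 0 0" --pt "0 0 -4 0 0 0" --pt "0 0 -4 0 0 0" --pt "0 0 -3 0 0 0" --pt "0 0 0 0 0 0"

```text
t: 25.27
eef_pos: [0.442, 0.026, 0.2629]
ee_rot: [3.141, -0.001, -1.57]
force: [-0.4, -5.5, -3.1]
width: 0.0112
```

>>> move_arm --pt "0 0 -2 0 0 0" --pt "0 0 -2 0 0 0" --pt "0 0 -1 0 0 0" --pt "0 0 0 0 0 0" --pt "0 0 0 0 0 0"

```text
t: 25.68
eef_pos: [0.4419, 0.0261, 0.2583]
ee_rot: [3.141, -0.001, -1.57]
force: [-1.7, -5.2, -2.5]
width: 0.0114
```

>>> move_arm --pt "0 0 -1 0 0 0" --pt "0 0 -1 0 0 0" --pt "0 0 -1 0 0 0" --pt "0 0 0 0 0 0" --pt "0 0 0 0 0 0"

```text
t: 26.1
eef_pos: [0.4419, 0.0261, 0.2552]
ee_rot: [3.14, -0.001, -1.57]
force: [-1.8, -5.3, -2.0]
width: 0.0116
```

>>> move_arm --pt "0 0 -1 0 0 0" --pt "0 0 -1 0 0 0" --pt "0 0 0 0 0 0" --pt "0 0 0 0 0 0" --pt "0 0 0 0 0 0"

```text
t: 26.52
eef_pos: [0.4419, 0.0261, 0.2533]
ee_rot: [3.14, -0.001, -1.57]
force: [-1.5, -5.2, -2.5]
width: 0.0115
```

>>> move_arm --pt "0 0 -1 0 0 0" --pt "0 0 -1 0 0 0" --pt "0 0 0 0 0 0" --pt "0 0 0 0 0 0" --pt "0 0 0 0 0 0"

```text
t: 26.93
eef_pos: [0.4419, 0.0261, 0.2516]
ee_rot: [3.141, -0.001, -1.57]
force: [-3.0, -3.8, 1.1]
width: 0.0111
```

>>> move_arm --pt "0 0 -1 0 0 0" --pt "0 0 0 0 0 0" --pt "0 0 0 0 0 0" --pt "0 0 0 0 0 0" --pt "0 0 0 0 0 0"

```text
t: 27.35
eef_pos: [0.4419, 0.0261, 0.2512]
ee_rot: [3.141, -0.001, -1.569]
force: [-5.5, -3.6, 9.6]
width: 0.0114
```

Rim contact (Fz rose from -2.5 to +9.6 N). Opening only a little so the back finger clears the cover edge, then lifting away.

>>> move_arm --pt "0 0 0 0 0 0" --pt "0 0 0 0 0 0" --pt "0 0 0 0 0 0" --pt "0 0 0 0 0 0" --pt "0 0 0 0 0 0" --claw 197

```text
t: 27.77
eef_pos: [0.4425, 0.0267, 0.2507]
ee_rot: [-3.141, 0.0, -1.569]
force: [0.4, 0.1, 0.6]
width: 0.0201
```

>>> move_arm --pt "0 0 3 0 0 0" --pt "0 0 8 0 0 0" --pt "0 0 15 0 0 0" --pt "0 0 25 0 0 0" --pt "0 0 30 0 0 0"

```text
t: 28.18
eef_pos: [0.4417, 0.0262, 0.3321]
ee_rot: [3.139, -0.001, -1.57]
force: [0.3, 0.1, 0.7]
width: 0.0197
```

>>> move_arm --pt "0 0 40 0 0 0" --pt "0 0 40 0 0 0" --pt "0 30 20 0 0 0" --pt "0 40 0 0 0 0" --pt "0 40 0 0 0 0"

```text
t: 28.6
eef_pos: [0.442, 0.1369, 0.4348]
ee_rot: [-3.137, 0.004, -1.572]
force: [0.9, 0.1, -1.7]
width: 0.0198
```

>>> move_arm --pt "0 40 0 0 0 0" --pt "0 40 0 0 0 0" --pt "0 30 0 0 0 0" --pt "0 0 0 0 0 0" --pt "0 0 0 0 0 0"

```text
t: 29.02
eef_pos: [0.4419, 0.2478, 0.4319]
ee_rot: [3.141, -0.0, -1.567]
force: [1.0, -0.7, -0.7]
width: 0.0201
```

```bash
python3 - <<'E'
from h import *
np.set_printoptions(precision=4,suppress=True)
a=save("scene","pics/s3.png");b=save("top","pics/t4.png");S=cam("scene")
for n in("bottle","jar","can","block","screwdriver","lid_handle"):print(n,[(d["xy"],round(d["score"],2)) for d in arm.spot_point(n,"scene")])
print("shut bar proj",proj(S,[.442,.026,.087]),"can",proj(S,[.6055,-.353,.004]))
g=lambda f:cv2.resize(f,(400,400),interpolation=cv2.INTER_CUBIC)
cv2.imwrite("pics/c5.png",cv2.cvtColor(np.hstack([g(a[100:330,100:330]),g(b[110:340,230:460])]),cv2.COLOR_RGB2BGR))
E
```

```text
bottle [([237.8, 164.4], 0.91), ([159.5, 176.3], 0.67)]
jar [([175.6, 155.8], 0.56), ([281.1, 299.6], 0.54)]
can [([146.9, 200.4], 0.85), ([161.9, 173.5], 0.53)]
block [([412.9, 289.6], 0.74)]
screwdriver [([286.1, 159.5], 0.73)]
lid_handle [([307.0, 178.1], 0.93), ([411.0, 289.9], 0.48)]
shut bar proj [304.6615 176.9659] can [145.3602 200.0238]
```

View pics/c5.png

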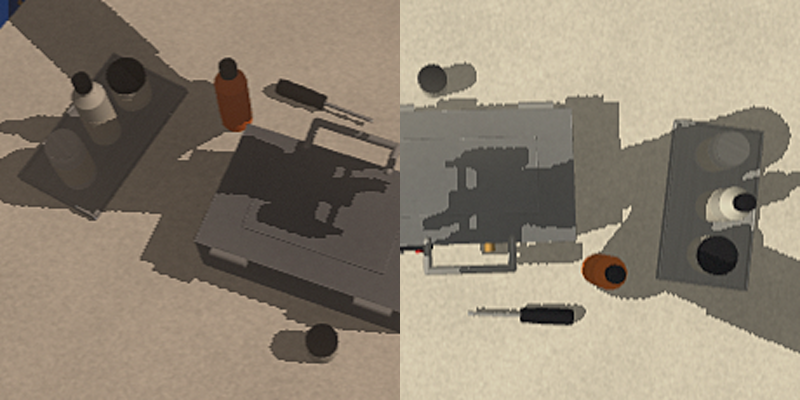

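The cover is flat on the rim, and the handle at (307,178) is within 3 px of the predicted shut position. The bottle, jar and can all stand in the tray, and the other things are unmoved. Handing in.

```bash
python3 -c "
from station import arm
print(arm.job_done(), arm.get_state()['t'])"
```

```text
the job is handed in; nothing more can be done
the job is handed in; nothing more can be done
```

The white bottle and the larger jar are out of the tub and standing upright in the steel tray beside the can. The bearing ring stayed in the tub. I kept hold of the cover by its bar all the way down, until the wrist force showed it resting on the rim. I then let go and moved the arm clear. The job was handed in at about 29 s of the 72 s allowed.

- **Final pictures:** the cover is flat and its handle is within about 3 pixels of where a shut cover should put it. The bottle, jar and can are upright inside the tray. The can, block and screwdriver are within about 2 pixels of their first positions. The orange bottle and the small jar look unmoved.
- **Forces:** the largest wrist force in any reading was about 12 N, while the cover was swinging down.
- **Not seen directly:** the bearing was last seen in the tub just before the cover closed over it.
- **Disagreement:** the networks also gave weak extra hits, such as a second "can" where the bottle stands. The pictures ruled these out.

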